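# Screw the cap onto the desk caddy

## Robot

A 6-joint arm with a two-finger parallel gripper is mounted at the origin on the work surface. World frame = base frame: x ahead of the robot, y to its left, z up, the work surface at z = 0. Lengths are in m, angles in rad, forces in N, time in s.
With the tool pointing down it reaches from about 0.375 to 0.9 m from the base axis. Payload 3.1 kg.
Tool frame: the origin (TCP) lies at the very end of the fingers, on their centre line; the grasp point (between the pads) lies 19 mm behind it; z points along the fingers, y is the direction in which the jaws open and shut (so a half turn about z gives the same grasp; the last joint's range is limited). The gripper opens to 85 mm and grips with 20 to 120 N. Pads are 22 mm wide; open, the fingers measure 114 mm over their backs; the gripper's body (76 mm by 85 mm) begins 54 mm behind the grasp point. The pads swing forward as they close: fully open they stand 13 mm farther back than shut.
Start: joints at [1.129, 0.527, 1.433, -0, 1.181, -0.178], TCP at [0.163, 0.603, 0.231] pointing down, gripper open.
Joint ranges: [-3.08, 3.08], [-0.75, 2.2], [0.22, 2.44], [-1.43, 4.57], [0, 2.65], [-2.85, 2.85]. Speed limits (rad/s): [2.79, 2.79, 3.14, 3.14, 3.14, 3.14].

## Interface

Orientations are given as a unit quaternion [x, y, z, w].
In Python, from station import manip gives the robot as it stands. The module is installed in compiled form; this text tells all that it offers.
- The arm moves only by the tool send_rows, never from a script. Its argument "commands" is a list of rows, each an object with "delta_pos": the shift along the world's x, y, z in cm, a list of three; "yaw": the turn about the world's z in rad. A call has 1 to 10 rows; each row shifts and turns the pose as measured when the row begins; what a row does not reach is not made up. A row lasts 1/8 s, in which the tool goes at most 62.5 mm and 10.7 degrees, less where a joint would pass 70% of its speed; a pose out of reach is approached as far as the arm can. A call is refused whole if a number of a shift passes 6.25 or a number of a turn 0.188, either way. A call with a gripper value outside its range is refused whole. "grip" is the closure, from -1 (fully open) to 1 (shut), set as the call begins (left out, the last holds). The fingers move at their own pace and stop on an object; "force" is the grip in N (left out, the last holds). Time passes only in rows, so rows that do not move let the fingers close. It gives the time, the measured TCP pose, the force and the opening at its end, in the units of the state.
- manip.sense(): the state, without advancing time (a new reading comes with each control period).
- manip.snapshot(name): name is "scene" or "top"; returns the picture (400x640x3 uint8, blue, green, red); there is no depth.
- manip.get_calibration(name): a dict with "fx", "fy", "cx", "cy" (pixels), "world_to_cam" (4x4, takes a point from world to camera coordinates). Camera axes: x right, y down, z forward; pixel columns grow to the right and rows downward; lengths in m; the calibration is good to about 2 mm. A picture is of the moment at which its call begins. get_calibration takes no time and is no camera call.
- manip.sign_off(): hands the job in, once; it reports no verdict.
The state is a dict: "t": time; "q": joint angles; "qd": joint speeds; "tau": joint torques, N m; "tcp_pos": TCP position; "tool_rot": TCP orientation; "force": force on the tool from outside, world axes, zero at the start; "ft_torque": the same for the moment, N m; "finger_gap": opening from 0.0 (shut) to 1.0 (fully open).
Only numpy, scipy, OpenCV 4.12 (cv2) and the standard library are available. Lean on these libraries where they do the work, as an engineer would, in place of code of your own. Each camera call takes 0.05 s, during which the arm holds its last target. There are 200 camera calls.

## Task

Pick up the black screw cap by its bar and set it upright on the caddy's neck with the bar in line with the caddy's long side. Keeping hold of it, turn it backward (anticlockwise seen from above) under light pressure until you feel it drop at the thread start, then screw it forward (clockwise) until it sits fully home, and let go. Be gentle, do not force the thread, and leave everything else on the desk where it is.

Things in the scene. Friction and masses are not known exactly. Their poses are not given: they have to be found in the camera images.
- cap_bar (a point): Loose black plastic screw cap, 60 mm across, 56 mm high in all, 0.08-0.17 kg, open side down on the desk. On its disc stands a straight grip bar 52 mm long, 14 thick, 28 tall. Point: the bar's centre, on the cap's axis, 42 mm above the skirt's lower edge; the disc's top is 14 mm below it, and fingertips must stay above that disc. x along the bar, z up; a half turn changes nothing.
- cap_mouth (a point): Centre of the cap's open mouth, level with the skirt's lower edge; axes as cap_bar. Skirt 24 mm deep, bore 52 mm, disc 4 mm thick. Inside, 4 mm above the edge, two round lugs 5 mm thick point inward 6 mm, one under each end of the bar.
- caddy: Oblong white stoneware caddy with a cork band, 130 x 84 mm, 85 mm high, fixed to the desk. Origin: centre of its underside. x along its long side, z up; a half turn changes nothing. On top, in the middle, an aluminium threaded neck: core 36 mm, 48 mm over the threads, 26 mm high, rim tapered.
- caddy_rim (a point): Centre of the neck's rim, 111 mm above the desk, axes as caddy. Set on with the bar along the caddy's long side, the cap lands with its lugs on flat ridge tops: bar centre 32.5 mm above this point. At the thread start it can drop 9.5 mm, to 23 mm. Home (disc on the rim): 18 mm.
- thread (a point): The same point, for the two-start right-hand thread. From the set-on position the start lies 20 to 120 degrees anticlockwise (seen from above), otherwise unknown: no pose reading shows it. There the lugs have about 20 degrees of free gap (10 if the cap is off-centre); past it a blunt stop blocks them. Clockwise on the ridge tops is only another stop.
- groove (a point): The same point, for the grooves. From the drop, clockwise turning lowers the cap 4.7 mm per radian, after up to 29 degrees of level floor, with about 1.5 mm of axial play; the disc reaches the rim after 70 to 90 degrees and the grooves end in a stop about 15 degrees later. The cap stays where it is left.
Mind the look-alikes: they are no part of the job. What is meant by the part that bears cap_bar is not blue or purple, and is the larger of those in its own colour.

How it is judged:
By the outcome, as a careful person would: the job done as asked, in the order asked, and still so for the second after the job is handed in, with the robot touching nothing.
It also fails if it takes over 67 s, if anything falls off the work surface, if the arm or the gripper's body presses on something with over 40 N, if the wrist force passes 120 N, or if a joint passes its speed limit or range.

## Working session

There is one attempt and no reset: what is moved stays moved. The work goes in short steps, Python scripts to look and compute and a tool call to move; the robot and the scene stay as the last step left them, time stands still between calls to the robot, and variables do not carry over. Pictures are saved under pics/ and viewed, about 8 in all and at most 12, crops included, and the job is handed in when it is done.

Besides the shell and the picture viewer there is one more tool, called after "Request:" as name(argument=value, ...), one argument or row to a line, values as JSON. send_rows: Moves the arm, as the interface text tells. Its arguments: {"type":"object","properties":{"commands":{"type":"array","items":{"type":"object","properties":{"delta_pos":{"type":"array","items":{"type":"number"}},"yaw":{"type":"number"}}}},"grip":{"type":"number"},"force":{"type":"number"}},"required":["commands"]}

```bash
mkdir -p pics; cat > h.py <<'E'
import numpy as np, cv2
from station import manip
def ray(name,u,v):
    c=manip.get_calibration(name); T=np.array(c["world_to_cam"]); R=T[:3,:3]
    o=-R.T@T[:3,3]; d=R.T@np.array([(u-c["cx"])/c["fx"],(v-c["cy"])/c["fy"],1]); return o,d
def at(name,u,v,z):
    o,d=ray(name,u,v); return o+d*(z-o[2])/d[2]
def proj(name,p):
    c=manip.get_calibration(name); T=np.array(c["world_to_cam"]); q=T[:3,:3]@np.array(p)+T[:3,3]
    return np.array([c["fx"]*q[0]/q[2]+c["cx"],c["fy"]*q[1]/q[2]+c["cy"]])
E
python3 - <<'E'
from h import *
for n in("scene","top"):
    cv2.imwrite(f"pics/{n}0.png",manip.snapshot(n)); print(n,ray(n,320,200))
s=manip.sense(); print(s)
E
```

```text
scene (array([1.03055027, 0.02085157, 0.84600642]), array([-0.58515944,  0.04038275, -0.81013945]))
top (array([0.40549986, 0.02908506, 0.81936837]), array([ 0.14270833,  0.0221995 , -0.98952352]))
{'t': 0.1, 'q': array([ 1.12848984e+00,  5.28372176e-01,  1.43376478e+00,  3.28726027e-05,
        1.18147280e+00, -1.78509411e-01]), 'qd': array([ 0.00055013, -0.00309511, -0.00410737,  0.00027321,  0.00023779,
        0.00125725]), 'tau': array([ 1.17081941e-04, -4.43301916e+01, -1.78586233e+01, -2.19953322e-04,
        3.88722285e-03, -1.94295029e-05]), 'tcp_pos': array([0.16265017, 0.60278435, 0.23043513]), 'tool_rot': array([ 1.31522559e-01,  9.91312665e-01, -9.55710808e-04, -3.22533293e-04]), 'force': array([-0.25943447, -0.46459824, -0.31428618]), 'ft_torque': array([-0.00545795, -0.00116764,  0.00161519]), 'finger_gap': 1.0023353422891321}
```

View pics/scene0.png

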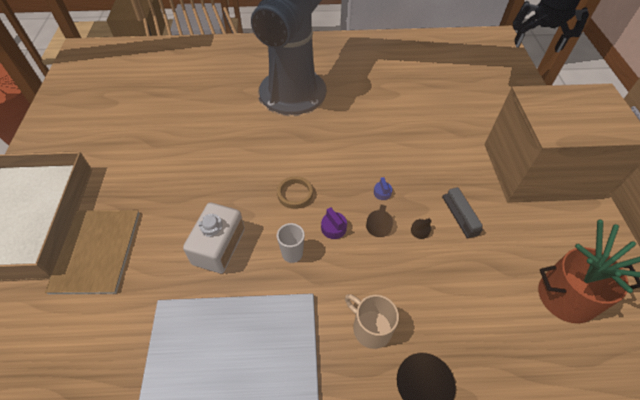

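View pics/top0.png

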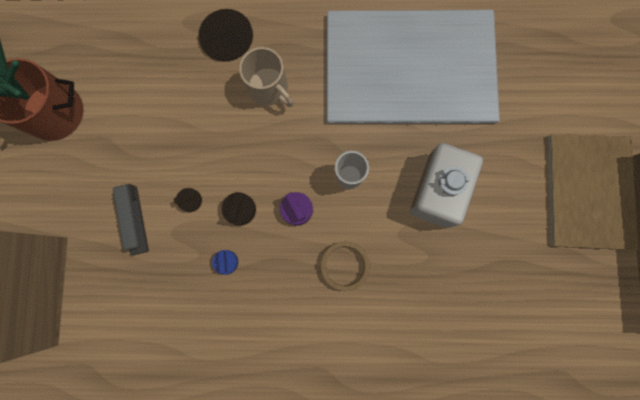

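Candidates in the top view: black large (239,209), black small (189,200), purple (296,208) and blue (225,262). The cap meant should be the larger black one at (239,209), which is (379,222) in the scene view. I'll confirm that in an enlarged crop together with the caddy.

```bash
python3 - <<'E'
from h import *
t=cv2.imread("pics/top0.png"); s=cv2.imread("pics/scene0.png")
def crop(im,u,v,w,h,k,g=1.6):
    c=cv2.resize(im[v:v+h,u:u+w],None,fx=k,fy=k,interpolation=cv2.INTER_CUBIC); return np.clip(255*(c/255.)**(1/g),0,255).astype(np.uint8)
a=crop(t,170,175,100,75,4,2.2); b=crop(s,355,190,100,75,4,2.2)
c=crop(t,400,135,100,100,3,1); d=crop(s,175,190,100,100,3,1)
L=np.vstack([a,b]); R=np.vstack([c,d]); cv2.imwrite("pics/c1.png",np.hstack([L,R[:600]]))
E
```

```text
(no output)
```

View pics/c1.png

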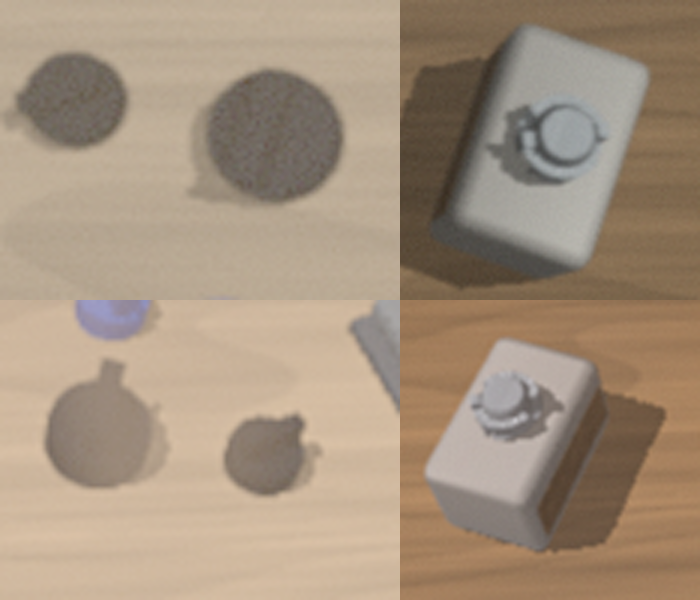

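The crop confirms the larger black cap at top (239,209), with its bar standing at the scene's (383,208). The other black one is clearly smaller. The caddy's neck rim is near top (457,180) and scene (209,222). The bar's direction is still faint, so I'll average frames and stretch the contrast.

```bash
cat >> h.py <<'E'
def avg(n,k=8): return np.mean([manip.snapshot(n).astype(float) for _ in range(k)],0)
def crop(im,u,v,w,h,k,lo=0,hi=255):
    c=cv2.resize(im[v:v+h,u:u+w],None,fx=k,fy=k,interpolation=cv2.INTER_CUBIC); return np.clip(255*(c-lo)/(hi-lo),0,255).astype(np.uint8)
E
python3 - <<'E'
from h import *
t=avg("top"); s=avg("scene"); np.save("t.npy",t); np.save("s.npy",s)
print(np.percentile(t[200:218,230:248],[2,50,98]),np.percentile(s[214:232,370:388],[2,50,98]))
for n,im,u,v in(("top",t,239,209),("scene",s,379,222)):
    g=im[v-10:v+11,u-10:u+11]; print(n,g.std())
a=crop(t,219,189,40,40,10,5,50); b=crop(s,359,198,40,40,10,5,75)
cv2.imwrite("pics/c2.png",np.hstack([a,b]))
E
```

```text
[24.625 35.375 43.875] [41.9275 61.875  85.    ]
top 5.573882162734245
scene 15.654001984312362
```

View pics/c2.png

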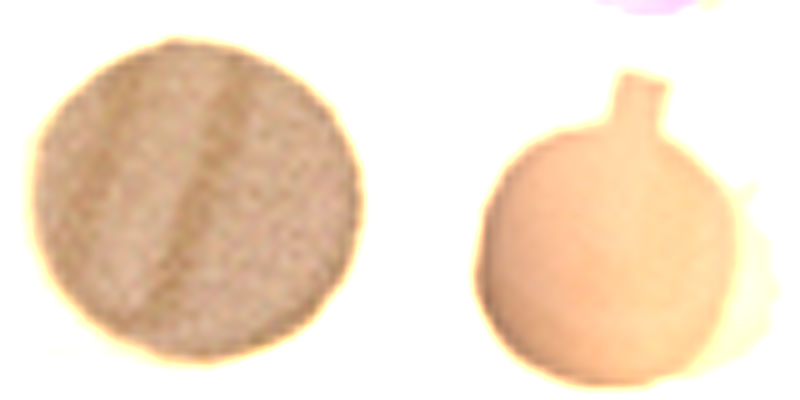

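The averaged top crop shows the bar running from about (241.5,196) to (234.5,219), tilted slightly from vertical in the image. The scene crop agrees, with the bar's far end at (383,206). I'll fit the cap silhouette in both views and enlarge the neck.

```bash
cat > fit.py <<'E'
from h import *
from scipy.optimize import minimize
def hull(n,P,u0,v0,w,h,k):
    q=np.array([proj(n,p) for p in P]); q=((q-[u0,v0]+.5)*k-.5)
    m=np.zeros((h*k,w*k),np.uint8); cv2.fillConvexPoly(m,cv2.convexHull((q*16).round().astype(np.int32)),255,shift=4); return m
a=np.linspace(0,2*np.pi,48,endpoint=False)
def capmask(n,x,y,th,w,r0=0.0):
    c,s=np.cos(th),np.sin(th)
    cyl=[(x+.03*np.cos(t),y+.03*np.sin(t),r0+z) for t in a for z in(0,.028)]
    bar=[(x+c*i*.026-s*j*.007,y+s*i*.026+c*j*.007,r0+z) for i in(-1,1) for j in(-1,1) for z in(.028,.056)]
    m=hull(n,cyl,*w,8)|hull(n,bar,*w,8)
    return cv2.resize(m,(w[2],w[3]),interpolation=cv2.INTER_AREA)/255.
if __name__=="__main__":
    I={"top":np.load("t.npy"),"scene":np.load("s.npy")}; W={"top":(216,186,46,46),"scene":(356,200,46,46)}
    M={}
    for n,(u,v,w,h) in W.items():
        g=I[n][v:v+h,u:u+w].sum(2); lo=np.percentile(g,15); hi=np.percentile(g,85); M[n]=np.clip((hi-g)/(hi-lo),0,1); print(n,lo,hi)
        M[n]=np.clip((M[n]-.25)*2,0,1)
    f=lambda p:sum(np.abs(capmask(n,*p,W[n])-M[n]).sum() for n in W)
    p=at("top",239,209,.028); A=at("top",242.5,195.5,.056);B=at("top",235.5,219,.056); th=np.arctan2(*(A-B)[1::-1]); print(p,th)
    r=min((minimize(f,[p[0],p[1],th+d],method="Nelder-Mead",options=dict(initial_simplex=np.array([p[0],p[1],th+d])+np.array([[0,0,0],[.008,0,0],[0,.008,0],[0,0,.2]]))) for d in(-.2,0,.2)),key=lambda r:r.fun); print(r.x,r.fun,f([p[0],p[1],th]))
    cv2.imwrite("pics/c3.png",np.hstack([crop(I["top"],435,160,40,40,10,60,255),crop(I["scene"],190,203,40,40,10,60,255)]))
    for n in W: print(n, proj(n,[*r.x[:2],.028]))
E
python3 fit.py
```

```text
top 105.15625 319.96875
scene 194.5 383.125
[0.50206587 0.19655398 0.028     ] -0.2564235223747182Traceback (most recent call last):
  File "fit.py", line 21, in <module>
    r=min((minimize(f,[p[0],p[1],th+d],method="Nelder-Mead",options=dict(initial_simplex=np.array([p[0],p[1],th+d])+np.array([[0,0,0],[.008,0,0],[0,.008,0],[0,0,.2]]))) for d in(-.2,0,.2)),key=lambda r:r.fun); print(r.x,r.fun,f([p[0],p[1],th]))
  File "fit.py", line 21, in <genexpr>
    r=min((minimize(f,[p[0],p[1],th+d],method="Nelder-Mead",options=dict(initial_simplex=np.array([p[0],p[1],th+d])+np.array([[0,0,0],[.008,0,0],[0,.008,0],[0,0,.2]]))) for d in(-.2,0,.2)),key=lambda r:r.fun); print(r.x,r.fun,f([p[0],p[1],th]))
           ~~~~~~~~^^^^^^^^^^^^^^^^^^^^^^^^^^^^^^^^^^^^^^^^^^^^^^^^^^^^^^^^^^^^^^^^^^^^^^^^^^^^^^^^^^^^^^^^^^^^^^^^^^^^^^^^^^^^^^^^^^^^^^^^^^^^^^^^^^^^^^^^^^^^^^^^^^^^^
    res = _minimize_neldermead(fun, x0, args, callback, bounds=bounds,
                               **options)
    fxr = func(xr)
    fx = function(np.copy(x), *(wrapper_args + args))
  File "fit.py", line 19, in <lambda>
    f=lambda p:sum(np.abs(capmask(n,*p,W[n])-M[n]).sum() for n in W)
               ~~~^^^^^^^^^^^^^^^^^^^^^^^^^^^^^^^^^^^^^^^^^^^^^^^^^^
  File "fit.py", line 19, in <genexpr>
    f=lambda p:sum(np.abs(capmask(n,*p,W[n])-M[n]).sum() for n in W)
                          ~~~~~~~^^^^^^^^^^^
  File "fit.py", line 11, in capmask
    m=hull(n,cyl,*w,8)|hull(n,bar,*w,8)
      ~~~~^^^^^^^^^^^^
  File "fit.py", line 4, in hull
    q=np.array([proj(n,p) for p in P]); q=((q-[u0,v0]+.5)*k-.5)
                ~~~~^^^^^
  File "h.py", line 9, in proj
    c=manip.get_calibration(name); T=np.array(c["world_to_cam"]); q=T[:3,:3]@np.array(p)+T[:3,3]
ValueError: time passes only in moves, steps and waits
```

```bash
sed -i 's/^from station import manip/from station import manip\nfrom functools import cache\n@cache\ndef cal(n): return manip.get_calibration(n)/; s/c=manip.get_calibration(name)/c=cal(name)/' h.py; python3 fit.py
```

```text
top 105.15625 319.96875
scene 194.5 383.125
[0.50206587 0.19655398 0.028     ] -0.2564235223747182
[ 0.50424181  0.20074051 -0.22896191] 161.2156739901971 359.6189808963229
top [236.78883549 207.8205171 ]
scene [380.47485074 219.95236037]
```

View pics/c3.png

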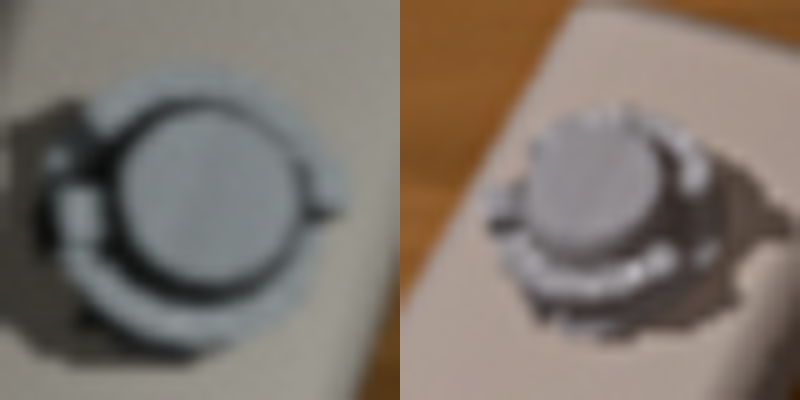

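The top crop shows the neck's rim disc centred at top (455.5,179.0). In the scene view it is at (209.2,219.5). Next I'll fit the cap per view, triangulate the rim and get the caddy's yaw.

```bash
cat > fit2.py <<'E'
from fit import *
I={"top":np.load("t.npy"),"scene":np.load("s.npy")}; W={"top":(216,186,46,46),"scene":(356,200,46,46)}
for n,hi in(("top",(125,200)),("scene",(215,300))):
    u,v,w,h=W[n]; g=I[n][v:v+h,u:u+w].sum(2); M=np.clip((hi[1]-g)/(hi[1]-hi[0]),0,1)
    k,lab,st,_=cv2.connectedComponentsWithStats((M>.1).astype(np.uint8)); M=M*(lab==lab[22,22])
    print(n,g[18:26,18:26].mean(),np.percentile(g,[20,50,90]),M.sum())
    f=lambda p:np.abs(capmask(n,*p,W[n])-M).sum()
    x0=np.array([.503,.199,-.24]); r=minimize(f,x0,method="Nelder-Mead",options=dict(initial_simplex=x0+np.array([[0,0,0],[.008,0,0],[0,.008,0],[0,0,.2]]))); print(r.x,r.fun,capmask(n,*r.x,W[n]).sum())
for n,u,v in(("top",455.5,179),("scene",209.2,219.5)): print(n,at(n,u,v,.111))
# caddy yaw: long edges of pale top in top view (bright mask min-area rect)
g=I["top"]; m=((g.min(2)>95)&(g.max(2)-g.min(2)<45)).astype(np.uint8); m[:, :405]=0; m[:,495:]=0; m[:128]=0; m[240:]=0
c=max(cv2.findContours(m,0,1)[0],key=cv2.contourArea); R=cv2.minAreaRect(c); b=cv2.boxPoints(R); print(R)
P=[at("top",*q,.085)[:2] for q in b]; 
for i in range(4): d=P[(i+1)%4]-P[i]; print(np.hypot(*d),np.arctan2(d[1],d[0]))
print(np.mean(P,0))
E
python3 fit2.py
```

```text
top 103.802734375 [106.875  234.4375 323.    ] 866.7650000000001
[ 0.50397578  0.20054639 -0.50700531] 45.54186274509804 909.035294117647
scene 188.17578125 [198.5    363.5    386.3125] 629.9970588235294
[ 0.50460385  0.19952468 -0.28114939] 44.075490196078434 627.8823529411765
top [ 0.54382652 -0.17864212  0.111     ]
scene [ 0.5397686  -0.18019798  0.111     ]
((450.8958435058594, 183.10202026367188), (48.18142318725586, 72.76112365722656), 19.025606155395508)
0.12818197054972916 -0.3480042850830074
0.0819416903865826 -1.9162385525236034
0.12723446310295367 2.7801946804900846
0.08024584693015978 1.2373585302332477
[ 0.54241653 -0.17828228]
```

Request:
send_rows(
  commands=[
    {"delta_pos":[3.4,-4.0,0],"yaw":-0.18},
    {"delta_pos":[3.4,-4.0,0],"yaw":-0.18},
    {"delta_pos":[3.4,-4.0,0],"yaw":-0.18},
    {"delta_pos":[3.4,-4.0,0],"yaw":-0.18},
    {"delta_pos":[3.4,-4.0,0],"yaw":-0.18},
    {"delta_pos":[3.4,-4.0,0],"yaw":-0.18},
    {"delta_pos":[3.4,-4.0,0],"yaw":-0.18},
    {"delta_pos":[3.4,-4.0,0],"yaw":-0.18},
    {"delta_pos":[0,0,0],"yaw":-0.18},
    {"delta_pos":[0,0,0],"yaw":-0.18},
  ],
  grip=-0.2,
  force=40,
)

```text
t: 2.15
tcp_pos: [0.4446, 0.2739, 0.2332]
tool_rot: [0.872, 0.489, 0.004, 0.004]
force: [-0.1, -0.7, 0.2]
finger_gap: 0.6
```

Request:
send_rows(
  commands=[
    {"delta_pos":[2,-2.5,-1],"yaw":-0.18},
    {"delta_pos":[2,-2.5,-2],"yaw":-0.18},
    {"delta_pos":[1.5,-2,-2],"yaw":-0.18},
    {"delta_pos":[0,0,-2],"yaw":-0.18},
    {"delta_pos":[0,0,-1],"yaw":-0.18},
    {"delta_pos":[0,0,0],"yaw":-0.18},
    {"delta_pos":[0,0,0],"yaw":-0.1},
    {"delta_pos":[0,0,0],"yaw":0},
  ],
)

```text
t: 3.15
tcp_pos: [0.5039, 0.201, 0.1519]
tool_rot: [0.995, -0.098, 0.003, 0.007]
force: [0.9, -0.4, 0.5]
finger_gap: 0.601
```

```bash
cat > st.py <<'E'
from h import *
def st():
    s=manip.sense(); q=s["tool_rot"]; R=__import__("scipy.spatial.transform",fromlist=["x"]).Rotation.from_quat(q).as_matrix()
    print("t%.2f"%s["t"],"p",np.round(s["tcp_pos"]*1000,1),"yaw %.3f"%np.arctan2(R[1,0],R[0,0]),"zax",np.round(R[:,2],3),"F",np.round(s["force"],1),"M",np.round(s["ft_torque"],2),"gap %.3f"%s["finger_gap"],"q6 %.2f"%s["q"][5])
if __name__=="__main__": st()
E
python3 st.py
```

```text
t3.15 p [503.9 201.  151.9] yaw -0.197 zax [ 0.005 -0.015 -1.   ] F [ 0.9 -0.4  0.5] M [ 0.   -0.04  0.05] gap 0.601 q6 1.96
```

Request:
send_rows(
  commands=[
    {"delta_pos":[0,-0.1,-3],"yaw":-0.06},
    {"delta_pos":[0,0,-3],"yaw":0},
    {"delta_pos":[0,0,-2],"yaw":0},
    {"delta_pos":[0,0,-1],"yaw":0},
    {"delta_pos":[0,0,0],"yaw":0},
  ],
)

```text
t: 3.78
tcp_pos: [0.5063, 0.2006, 0.0614]
tool_rot: [0.992, -0.125, 0.006, 0.006]
force: [0.0, 0.6, -0.5]
finger_gap: 0.6
```

```bash
python3 - <<'E'
from st import *
st(); t=manip.snapshot("top"); s=manip.snapshot("scene")
cv2.imwrite("pics/c4.png",np.hstack([crop(t,204,174,70,70,5,0,120),crop(s,340,170,80,80,5,0,150)[:350]]))
E
```

```text
t3.77 p [506.3 200.6  61.4] yaw -0.250 zax [ 0.01  -0.014 -1.   ] F [ 0.   0.6 -0.5] M [ 0.02 -0.02  0.03] gap 0.600 q6 2.02
```

View pics/c4.png

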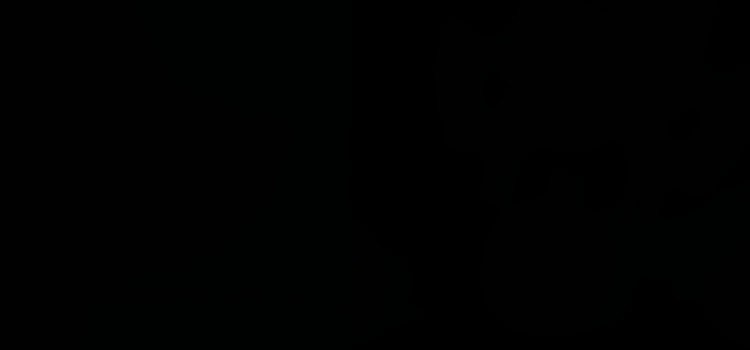

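```bash
python3 - <<'E'
from h import *
s=avg("scene",2)
cv2.imwrite("pics/c5.png",crop(s,340,165,80,75,8,0,130))
E
```

```text
(no output)
```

View pics/c5.png

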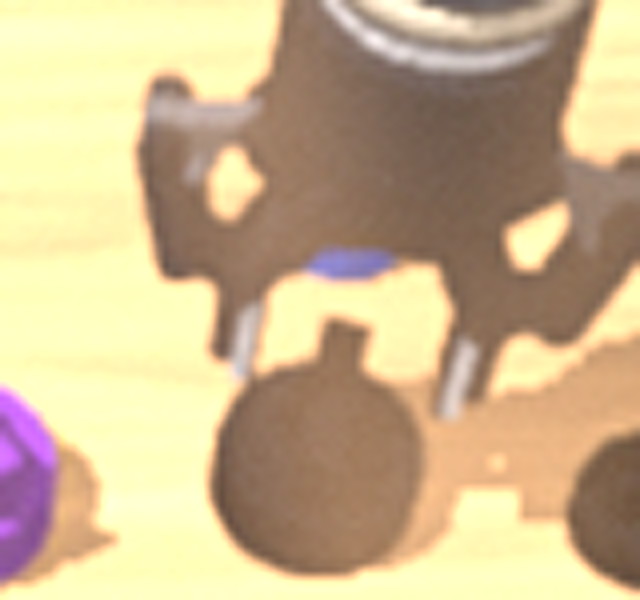

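The fingers straddle the cap's bar, with pads at (370,207) and (398,213) and the bar at (383,208). I'll go down the rest of the way.

Request:
send_rows(
  commands=[
    {"delta_pos":[-0.2,0,-1],"yaw":0},
    {"delta_pos":[0,0,-0.8],"yaw":0},
    {"delta_pos":[0,0,-0.4],"yaw":0},
    {"delta_pos":[0,0,0],"yaw":0},
  ],
)

```text
t: 4.47
tcp_pos: [0.5055, 0.2009, 0.0401]
tool_rot: [0.992, -0.125, 0.008, 0.006]
force: [0.5, 0.7, -0.7]
finger_gap: 0.602
```

```bash
python3 st.py
```

```text
t4.47 p [505.5 200.9  40.1] yaw -0.250 zax [ 0.015 -0.013 -1.   ] F [ 0.5  0.7 -0.7] M [-0.04  0.01  0.07] gap 0.602 q6 2.02
```

Request:
send_rows(
  commands=[
    {"delta_pos":[-0.1,0,-0.7],"yaw":-0.005},
    {"delta_pos":[0,0,0],"yaw":0},
  ],
)

```text
t: 4.72
tcp_pos: [0.5045, 0.2009, 0.0326]
tool_rot: [0.992, -0.127, 0.008, 0.006]
force: [-0.4, -0.1, 0.5]
finger_gap: 0.601
```

Request:
send_rows(
  commands=[
    {"delta_pos":[0,0,0],"yaw":0},
    {"delta_pos":[0,0,0],"yaw":0},
    {"delta_pos":[0,0,0],"yaw":0},
    {"delta_pos":[0,0,0],"yaw":0},
    {"delta_pos":[0,0,0],"yaw":0},
  ],
  grip=1,
  force=40,
)

```text
t: 5.35
tcp_pos: [0.5046, 0.2009, 0.0327]
tool_rot: [0.992, -0.127, 0.008, 0.006]
force: [0.3, -0.8, -0.8]
finger_gap: 0.152
```

```bash
python3 st.py
```

```text
t5.35 p [504.6 200.9  32.7] yaw -0.256 zax [ 0.015 -0.013 -1.   ] F [ 0.3 -0.8 -0.8] M [ 0.03 -0.   -0.02] gap 0.152 q6 2.03
```

Request:
send_rows(
  commands=[
    {"delta_pos":[0,0,1],"yaw":0},
    {"delta_pos":[0,0,3],"yaw":0},
    {"delta_pos":[0,0,4],"yaw":0},
    {"delta_pos":[0,0,4],"yaw":0},
    {"delta_pos":[0,0,4],"yaw":0},
    {"delta_pos":[0.3,-2,0],"yaw":0},
    {"delta_pos":[0.3,-4,0],"yaw":0},
    {"delta_pos":[0.4,-4,0],"yaw":0},
    {"delta_pos":[0.4,-4,0],"yaw":0},
    {"delta_pos":[0.4,-4,0],"yaw":0},
  ],
)

```text
t: 6.6
tcp_pos: [0.5213, 0.0189, 0.2048]
tool_rot: [0.992, -0.124, 0.012, 0.005]
force: [0.8, 0.7, -1.5]
finger_gap: 0.155
```

Request:
send_rows(
  commands=[
    {"delta_pos":[0.4,-4,0],"yaw":-0.03},
    {"delta_pos":[0.4,-4,0],"yaw":-0.03},
    {"delta_pos":[0.4,-4,0],"yaw":-0.03},
    {"delta_pos":[0.4,-3,0],"yaw":0},
    {"delta_pos":[0,-1,0],"yaw":0},
    {"delta_pos":[0,0,0],"yaw":0},
  ],
)

```text
t: 7.35
tcp_pos: [0.5362, -0.1481, 0.2083]
tool_rot: [0.985, -0.172, 0.013, 0.005]
force: [0.5, -0.2, -1.6]
finger_gap: 0.155
```

```bash
python3 st.py
```

```text
t7.35 p [ 536.2 -148.1  208.3] yaw -0.346 zax [ 0.025 -0.015 -1.   ] F [ 0.5 -0.2 -1.6] M [ 0.02 -0.01  0.01] gap 0.155 q6 1.45
```

Request:
send_rows(
  commands=[
    {"delta_pos":[0.5,-2.5,-0.8],"yaw":0},
    {"delta_pos":[0,-0.5,-1],"yaw":0},
    {"delta_pos":[0,0,-0.5],"yaw":0},
    {"delta_pos":[0,0,0],"yaw":0},
  ],
)

```text
t: 7.85
tcp_pos: [0.5404, -0.1761, 0.1833]
tool_rot: [0.985, -0.171, 0.012, 0.004]
force: [-1.0, 0.3, -1.7]
finger_gap: 0.155
```

```bash
python3 - <<'E'
from st import *
st(); s=avg("scene",4); np.save("s2.npy",s); cv2.imwrite("pics/c6.png",crop(s,170,165,80,75,8,0,200))
E
```

```text
t7.85 p [ 540.4 -176.1  183.3] yaw -0.343 zax [ 0.022 -0.013 -1.   ] F [-1.   0.3 -1.7] M [0.06 0.05 0.  ] gap 0.155 q6 1.40
```

View pics/c6.png

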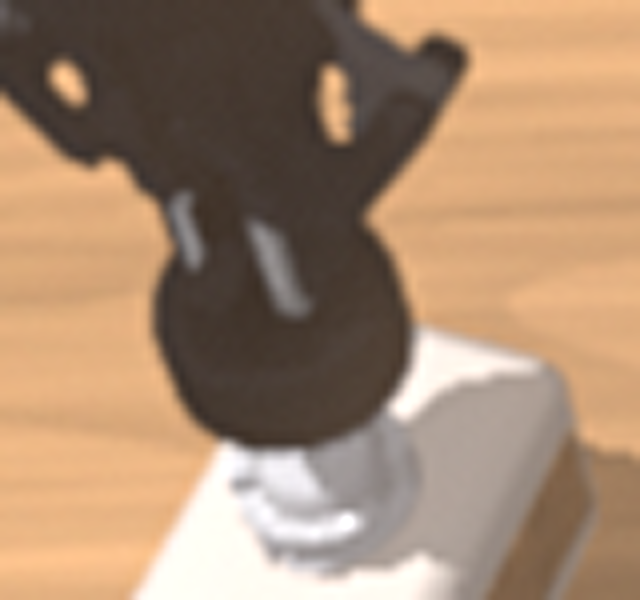

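The cap hangs level over the neck at (205,203), and the neck shows just below it at (211,228). I'll fit its skirt outline in this view to compare with the neck in the same camera.

```bash
python3 - <<'E'
from fit import *
I=np.load("s2.npy"); w=(180,196,56,34); u,v,W,H=w
g=I[v:v+H,u:u+W].sum(2); print(np.percentile(g,[5,30,60,90]), g[6:14,18:28].mean())
lo=g[6:14,18:28].mean()+20; M=np.clip((lo+140-g)/140,0,1)
k,lab,*_=cv2.connectedComponentsWithStats((M>.15).astype(np.uint8)); M*=lab==lab[10,22]
R=M[:6].copy()
def f(p):
    m=capmask("scene",p[0],p[1],-.345,w,.1506); return np.abs(m-M)[4:].sum()
x0=np.array([.541,-.1765]); r=minimize(f,x0,method="Nelder-Mead",options=dict(initial_simplex=x0+np.array([[0,0],[.006,0],[0,.006]]))); print(r.x,r.fun,M.sum())
E
```

```text
[133.75 159.75 390.   478.35] 147.190625
[ 0.53851623 -0.17823889] 27.90441220238095 649.5269642857143
```

Request:
send_rows(
  commands=[
    {"delta_pos":[0.1,-0.2,-1],"yaw":0},
    {"delta_pos":[0,0,-1],"yaw":0},
    {"delta_pos":[0,0,-0.8],"yaw":0},
    {"delta_pos":[0,0,-0.3],"yaw":0},
    {"delta_pos":[0,0,0],"yaw":0},
  ],
)

```text
t: 8.68
tcp_pos: [0.542, -0.1782, 0.1511]
tool_rot: [0.985, -0.17, 0.013, 0.005]
force: [0.7, 0.3, -1.1]
finger_gap: 0.155
```

```bash
python3 st.py
```

```text
t8.68 p [ 542.  -178.2  151.1] yaw -0.342 zax [ 0.024 -0.014 -1.   ] F [ 0.7  0.3 -1.1] M [ 0.01  0.05 -0.04] gap 0.155 q6 1.40
```

Request:
send_rows(
  commands=[
    {"delta_pos":[-0.05,0,-0.6],"yaw":-0.005},
    {"delta_pos":[0,0,-0.4],"yaw":0},
    {"delta_pos":[0,0,-0.3],"yaw":0},
    {"delta_pos":[0,0,0],"yaw":0},
  ],
)

```text
t: 9.18
tcp_pos: [0.5418, -0.1784, 0.1376]
tool_rot: [0.985, -0.173, 0.013, 0.005]
force: [-0.0, 1.0, -1.3]
finger_gap: 0.152
```

Request:
send_rows(
  commands=[
    {"delta_pos":[0,0,-0.2],"yaw":0},
    {"delta_pos":[0,0,-0.1],"yaw":0},
  ],
)

```text
t: 9.43
tcp_pos: [0.542, -0.1785, 0.1347]
tool_rot: [0.985, -0.173, 0.014, 0.005]
force: [-0.1, 0.0, -0.5]
finger_gap: 0.155
```

```bash
python3 st.py
```

```text
t9.43 p [ 542.  -178.5  134.7] yaw -0.348 zax [ 0.025 -0.015 -1.   ] F [-0.1  0.  -0.5] M [0.   0.01 0.01] gap 0.155 q6 1.41
```

Request:
send_rows(
  commands=[
    {"delta_pos":[0,0,-0.1],"yaw":0},
    {"delta_pos":[0,0,-0.05],"yaw":0},
  ],
)

```text
t: 9.68
tcp_pos: [0.5422, -0.1786, 0.1338]
tool_rot: [0.985, -0.173, 0.014, 0.005]
force: [-0.6, 0.3, 2.7]
finger_gap: 0.152
```

```bash
python3 st.py
```

```text
t9.68 p [ 542.2 -178.6  133.8] yaw -0.348 zax [ 0.026 -0.015 -1.   ] F [-0.6  0.3  2.7] M [ 0.11  0.29 -0.02] gap 0.152 q6 1.41
```

Request:
send_rows(
  commands=[
    {"delta_pos":[0,0,-0.06],"yaw":0.08},
    {"delta_pos":[0,0,-0.06],"yaw":0.08},
    {"delta_pos":[0,0,-0.06],"yaw":0.08},
  ],
)

```text
t: 10.05
tcp_pos: [0.5426, -0.1776, 0.1337]
tool_rot: [0.999, -0.051, 0.015, 0.002]
force: [-1.4, -1.3, 3.7]
finger_gap: 0.156
```

```bash
python3 st.py
```

```text
t10.05 p [ 542.6 -177.6  133.7] yaw -0.102 zax [ 0.03  -0.006 -1.   ] F [-1.4 -1.3  3.7] M [-0.14  0.41 -0.21] gap 0.156 q6 1.15
```

Request:
send_rows(
  commands=[
    {"delta_pos":[-0.08,-0.08,-0.06],"yaw":0.06},
    {"delta_pos":[0,0,-0.06],"yaw":0.06},
    {"delta_pos":[0,0,-0.06],"yaw":0.06},
  ],
)

```text
t: 10.42
tcp_pos: [0.5421, -0.1779, 0.1337]
tool_rot: [0.999, 0.041, 0.016, 0.001]
force: [-1.5, 0.6, 2.6]
finger_gap: 0.155
```

```bash
python3 st.py
```

```text
t10.43 p [ 542.1 -177.9  133.7] yaw 0.083 zax [ 0.032 -0.    -0.999] F [-1.5  0.6  2.6] M [-0.04  0.41 -0.1 ] gap 0.155 q6 0.95
```

Request:
send_rows(
  commands=[
    {"delta_pos":[-0.04,-0.04,-0.07],"yaw":0.06},
    {"delta_pos":[0,0,-0.07],"yaw":0.06},
    {"delta_pos":[0,-0.02,-0.07],"yaw":0.06},
  ],
)

```text
t: 10.8
tcp_pos: [0.5416, -0.1784, 0.1337]
tool_rot: [0.991, 0.133, 0.016, -0.001]
force: [-0.9, 0.6, 4.6]
finger_gap: 0.155
```

```bash
python3 st.py
```

```text
t10.80 p [ 541.6 -178.4  133.7] yaw 0.267 zax [ 0.032  0.006 -0.999] F [-0.9  0.6  4.6] M [ 0.12  0.34 -0.11] gap 0.155 q6 0.76
```

Request:
send_rows(
  commands=[
    {"delta_pos":[0,-0.03,-0.07],"yaw":0.06},
    {"delta_pos":[0,0,-0.07],"yaw":0.06},
    {"delta_pos":[0,-0.02,-0.07],"yaw":0.06},
  ],
)

```text
t: 11.18
tcp_pos: [0.5414, -0.1788, 0.1337]
tool_rot: [0.974, 0.224, 0.016, -0.002]
force: [-1.9, 0.5, 4.0]
finger_gap: 0.159
```

```bash
python3 st.py
```

```text
t11.18 p [ 541.4 -178.8  133.7] yaw 0.452 zax [ 0.031  0.012 -0.999] F [-1.9  0.5  4. ] M [ 0.06  0.36 -0.11] gap 0.159 q6 0.57
```

Request:
send_rows(
  commands=[
    {"delta_pos":[0,-0.03,-0.07],"yaw":0.06},
    {"delta_pos":[0,0,-0.07],"yaw":0.06},
    {"delta_pos":[0,-0.02,-0.07],"yaw":0.06},
  ],
)

```text
t: 11.55
tcp_pos: [0.5412, -0.1793, 0.1338]
tool_rot: [0.95, 0.313, 0.016, -0.003]
force: [-0.8, 1.1, 4.5]
finger_gap: 0.152
```

```bash
python3 st.py
```

```text
t11.55 p [ 541.2 -179.3  133.8] yaw 0.637 zax [ 0.028  0.017 -0.999] F [-0.8  1.1  4.5] M [ 0.11  0.34 -0.14] gap 0.152 q6 0.38
```

Request:
send_rows(
  commands=[
    {"delta_pos":[0,0,-0.07],"yaw":0.06},
    {"delta_pos":[0,-0.01,-0.07],"yaw":0.06},
    {"delta_pos":[0,0,-0.07],"yaw":0.06},
  ],
)

```text
t: 11.92
tcp_pos: [0.5411, -0.1797, 0.1338]
tool_rot: [0.917, 0.4, 0.016, -0.004]
force: [-1.6, 0.0, 3.6]
finger_gap: 0.154
```

```bash
python3 st.py
```

```text
t11.93 p [ 541.1 -179.7  133.8] yaw 0.822 zax [ 0.026  0.021 -0.999] F [-1.6  0.   3.6] M [ 0.    0.35 -0.13] gap 0.154 q6 0.19
```

Request:
send_rows(
  commands=[
    {"delta_pos":[0,0,-0.07],"yaw":0.06},
    {"delta_pos":[0,0,-0.07],"yaw":0.06},
    {"delta_pos":[0,0,-0.07],"yaw":0.06},
  ],
)

```text
t: 12.3
tcp_pos: [0.5413, -0.1803, 0.1334]
tool_rot: [0.875, 0.483, 0.016, -0.005]
force: [0.1, 0.1, -0.7]
finger_gap: 0.153
```

```bash
python3 st.py
```

```text
t12.30 p [ 541.3 -180.3  133.4] yaw 1.008 zax [ 0.023  0.023 -0.999] F [ 0.1  0.1 -0.7] M [0.02 0.02 0.04] gap 0.153 q6 0.00
```

The force has vanished and z is falling, so this is the thread start. I'll stop turning and lower gently.

Request:
send_rows(
  commands=[
    {"delta_pos":[0,0.05,-0.15],"yaw":0},
    {"delta_pos":[0,0,-0.15],"yaw":0},
    {"delta_pos":[0,0,-0.1],"yaw":0},
  ],
)

```text
t: 12.68
tcp_pos: [0.5426, -0.1809, 0.1297]
tool_rot: [0.876, 0.482, 0.017, -0.003]
force: [0.4, -0.1, 0.7]
finger_gap: 0.156
```

```bash
python3 st.py
```

```text
t12.68 p [ 542.6 -180.9  129.7] yaw 1.007 zax [ 0.026  0.021 -0.999] F [ 0.4 -0.1  0.7] M [-0.07 -0.07  0.06] gap 0.156 q6 0.00
```

Request:
send_rows(
  commands=[
    {"delta_pos":[-0.12,0.12,-0.15],"yaw":0.01},
    {"delta_pos":[-0.05,0.05,-0.15],"yaw":0},
    {"delta_pos":[0,0.03,-0.1],"yaw":0},
  ],
)

```text
t: 13.05
tcp_pos: [0.5415, -0.1793, 0.1254]
tool_rot: [0.873, 0.487, 0.017, -0.002]
force: [1.4, -2.1, -0.1]
finger_gap: 0.153
```

```bash
python3 st.py
```

```text
t13.05 p [ 541.5 -179.3  125.4] yaw 1.017 zax [ 0.028  0.02  -0.999] F [ 1.4 -2.1 -0.1] M [-0.26 -0.23  0.01] gap 0.153 q6 -0.00
```

Request:
send_rows(
  commands=[
    {"delta_pos":[0,0,-0.1],"yaw":0},
    {"delta_pos":[0,0,-0.08],"yaw":0},
  ],
)

```text
t: 13.3
tcp_pos: [0.5417, -0.1793, 0.1243]
tool_rot: [0.873, 0.487, 0.017, -0.002]
force: [-1.2, 0.0, 6.7]
finger_gap: 0.154
```

```bash
python3 st.py
```

```text
t13.30 p [ 541.7 -179.3  124.3] yaw 1.017 zax [ 0.028  0.02  -0.999] F [-1.2  0.   6.7] M [-0.1   0.18  0.01] gap 0.154 q6 -0.00
```

Full 9.5 mm drop, with the TCP at 124.3 mm. Now I'll screw clockwise.

Request:
send_rows(
  commands=[
    {"delta_pos":[0,0,-0.02],"yaw":-0.06},
    {"delta_pos":[0,0,-0.02],"yaw":-0.06},
    {"delta_pos":[0,0,-0.02],"yaw":-0.06},
  ],
)

```text
t: 13.68
tcp_pos: [0.5425, -0.1797, 0.1245]
tool_rot: [0.915, 0.404, 0.018, 0.001]
force: [0.3, -0.6, -0.4]
finger_gap: 0.158
```

```bash
python3 st.py
```

```text
t13.68 p [ 542.5 -179.7  124.5] yaw 0.831 zax [ 0.033  0.013 -0.999] F [ 0.3 -0.6 -0.4] M [-0.08 -0.04  0.03] gap 0.158 q6 0.19
```

Request:
send_rows(
  commands=[
    {"delta_pos":[-0.1,0.05,-0.05],"yaw":-0.06},
    {"delta_pos":[-0.03,0.02,-0.05],"yaw":-0.06},
    {"delta_pos":[-0.03,0.02,-0.05],"yaw":-0.06},
  ],
)

```text
t: 14.05
tcp_pos: [0.5415, -0.1787, 0.1234]
tool_rot: [0.948, 0.317, 0.018, 0.003]
force: [1.0, -0.6, 1.3]
finger_gap: 0.156
```

```bash
python3 st.py
```

```text
t14.05 p [ 541.5 -178.7  123.4] yaw 0.645 zax [ 0.037  0.006 -0.999] F [ 1.  -0.6  1.3] M [-0.14 -0.13 -0.04] gap 0.156 q6 0.38
```

Request:
send_rows(
  commands=[
    {"delta_pos":[-0.03,0,-0.05],"yaw":-0.06},
    {"delta_pos":[-0.03,0,-0.05],"yaw":-0.06},
    {"delta_pos":[-0.03,0,-0.05],"yaw":-0.06},
  ],
)

```text
t: 14.42
tcp_pos: [0.5413, -0.1785, 0.1225]
tool_rot: [0.974, 0.227, 0.019, 0.005]
force: [1.2, -1.3, 2.3]
finger_gap: 0.157
```

```bash
python3 st.py
```

```text
t14.43 p [ 541.3 -178.5  122.5] yaw 0.459 zax [ 0.039 -0.001 -0.999] F [ 1.2 -1.3  2.3] M [-0.06 -0.18  0.04] gap 0.157 q6 0.57
```

Request:
send_rows(
  commands=[
    {"delta_pos":[-0.02,0,-0.05],"yaw":-0.06},
    {"delta_pos":[-0.02,-0.01,-0.05],"yaw":-0.06},
    {"delta_pos":[-0.02,-0.01,-0.05],"yaw":-0.06},
  ],
)

```text
t: 14.8
tcp_pos: [0.541, -0.1786, 0.1216]
tool_rot: [0.991, 0.136, 0.019, 0.007]
force: [1.0, -0.4, 2.1]
finger_gap: 0.154
```

```bash
python3 st.py
```

```text
t14.80 p [ 541.  -178.6  121.6] yaw 0.273 zax [ 0.039 -0.008 -0.999] F [ 1.  -0.4  2.1] M [-0.12 -0.11 -0.01] gap 0.154 q6 0.76
```

Request:
send_rows(
  commands=[
    {"delta_pos":[0,0,-0.05],"yaw":-0.06},
    {"delta_pos":[-0.02,0,-0.05],"yaw":-0.06},
    {"delta_pos":[0,0,-0.05],"yaw":-0.06},
  ],
)

```text
t: 15.18
tcp_pos: [0.5408, -0.1789, 0.1208]
tool_rot: [0.999, 0.044, 0.018, 0.009]
force: [-0.3, -1.1, 2.2]
finger_gap: 0.16
```

```bash
python3 st.py
```

```text
t15.18 p [ 540.8 -178.9  120.8] yaw 0.088 zax [ 0.037 -0.016 -0.999] F [-0.3 -1.1  2.2] M [-0.29 -0.02  0.01] gap 0.160 q6 0.96
```

Request:
send_rows(
  commands=[
    {"delta_pos":[0,0.02,-0.05],"yaw":-0.06},
    {"delta_pos":[0,0.02,-0.05],"yaw":-0.06},
    {"delta_pos":[0,0,-0.05],"yaw":-0.06},
  ],
)

```text
t: 15.55
tcp_pos: [0.5407, -0.1792, 0.1201]
tool_rot: [0.999, -0.049, 0.017, 0.011]
force: [0.6, -1.3, 1.8]
finger_gap: 0.151
```

```bash
python3 st.py
```

```text
t15.55 p [ 540.7 -179.2  120.1] yaw -0.097 zax [ 0.033 -0.025 -0.999] F [ 0.6 -1.3  1.8] M [-0.19  0.11  0.03] gap 0.151 q6 1.16
```

Request:
send_rows(
  commands=[
    {"delta_pos":[0,0.05,-0.05],"yaw":-0.06},
    {"delta_pos":[0,0.03,-0.05],"yaw":-0.06},
    {"delta_pos":[0,0.02,-0.05],"yaw":-0.06},
  ],
)

```text
t: 15.92
tcp_pos: [0.5407, -0.1786, 0.1197]
tool_rot: [0.99, -0.141, 0.016, 0.014]
force: [-0.1, 0.7, 3.8]
finger_gap: 0.153
```

```bash
python3 st.py
```

```text
t15.93 p [ 540.7 -178.6  119.7] yaw -0.282 zax [ 0.028 -0.031 -0.999] F [-0.1  0.7  3.8] M [ 0.02 -0.03  0.04] gap 0.153 q6 1.36
```

Request:
send_rows(
  commands=[
    {"delta_pos":[0,0,-0.05],"yaw":-0.05},
    {"delta_pos":[0,0,-0.05],"yaw":-0.05},
    {"delta_pos":[0,0,-0.05],"yaw":-0.04},
  ],
)

```text
t: 16.3
tcp_pos: [0.5411, -0.1779, 0.1196]
tool_rot: [0.977, -0.212, 0.016, 0.014]
force: [1.5, 0.7, 2.3]
finger_gap: 0.154
```

```bash
python3 st.py
```

```text
t16.30 p [ 541.1 -177.9  119.6] yaw -0.427 zax [ 0.025 -0.034 -0.999] F [1.5 0.7 2.3] M [ 0.35 -0.2   0.19] gap 0.154 q6 1.51
```

Request:
send_rows(
  commands=[
    {"delta_pos":[0,-0.04,-0.06],"yaw":-0.04},
    {"delta_pos":[0,-0.02,-0.06],"yaw":-0.04},
    {"delta_pos":[0,0,-0.06],"yaw":-0.03},
  ],
)

```text
t: 16.68
tcp_pos: [0.5416, -0.1774, 0.1196]
tool_rot: [0.964, -0.265, 0.015, 0.015]
force: [0.1, -0.9, 6.4]
finger_gap: 0.156
```

```bash
python3 st.py
```

```text
t16.68 p [ 541.6 -177.4  119.6] yaw -0.536 zax [ 0.022 -0.037 -0.999] F [ 0.1 -0.9  6.4] M [0.05 0.13 0.66] gap 0.156 q6 1.63
```

Torque is rising (0.66 N m), z is steady at 119.6 mm and the cap has turned 89° from the drop, so it is home. I'll relax, release, and look.

Request:
send_rows(
  commands=[
    {"delta_pos":[0,0,0],"yaw":0},
    {"delta_pos":[0,0,0],"yaw":0},
  ],
)

```text
t: 16.92
tcp_pos: [0.5416, -0.1774, 0.1196]
tool_rot: [0.964, -0.264, 0.015, 0.015]
force: [1.5, -1.3, 2.0]
finger_gap: 0.149
```

```bash
python3 st.py
```

```text
t16.93 p [ 541.6 -177.4  119.6] yaw -0.534 zax [ 0.022 -0.037 -0.999] F [ 1.5 -1.3  2. ] M [ 0.1  -0.01  0.54] gap 0.149 q6 1.62
```

Request:
send_rows(
  commands=[
    {"delta_pos":[0,0,0],"yaw":0},
    {"delta_pos":[0,0,0],"yaw":0},
    {"delta_pos":[0,0,0],"yaw":0},
    {"delta_pos":[0,0,0],"yaw":0},
  ],
  grip=-0.2,
)

```text
t: 17.42
tcp_pos: [0.5396, -0.1763, 0.118]
tool_rot: [0.964, -0.266, 0.013, 0.014]
force: [-0.0, -0.3, -0.0]
finger_gap: 0.604
```

```bash
python3 st.py
```

```text
t17.43 p [ 539.6 -176.3  118. ] yaw -0.538 zax [ 0.017 -0.034 -0.999] F [-0.  -0.3 -0. ] M [0.01 0.01 0.02] gap 0.604 q6 1.63
```

Released, with no contact. I'll lift straight up and away to inspect.

Request:
send_rows(
  commands=[
    {"delta_pos":[0,0,1],"yaw":0},
    {"delta_pos":[0,0,3],"yaw":0},
    {"delta_pos":[0,0,4],"yaw":0},
    {"delta_pos":[0,0,4],"yaw":0},
    {"delta_pos":[-3,4,0],"yaw":0},
    {"delta_pos":[-4,4,0],"yaw":0},
    {"delta_pos":[-4,4,0],"yaw":0},
    {"delta_pos":[-2,4,0],"yaw":0},
    {"delta_pos":[0,3,0],"yaw":0},
    {"delta_pos":[0,0,0],"yaw":0},
  ],
)

```text
t: 18.68
tcp_pos: [0.406, 0.0173, 0.2485]
tool_rot: [0.963, -0.267, 0.019, 0.014]
force: [-0.1, -0.6, 0.5]
finger_gap: 0.599
```

```bash
python3 - <<'E'
from st import *
st(); t=avg("top",6); s=avg("scene",6); np.save("t3.npy",t); np.save("s3.npy",s)
cv2.imwrite("pics/c7.png",np.hstack([crop(t,425,155,50,60,8,0,90),crop(s,185,185,50,60,8,0,150)]))
cv2.imwrite("pics/c8.png",s.astype(np.uint8))
E
```

```text
t18.68 p [406.   17.3 248.5] yaw -0.541 zax [ 0.028 -0.037 -0.999] F [-0.1 -0.6  0.5] M [0.03 0.02 0.01] gap 0.599 q6 1.92
```

View pics/c7.png

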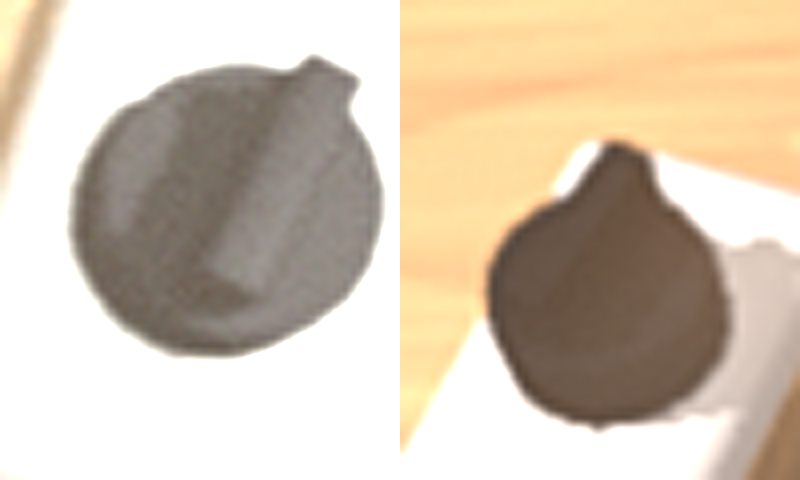

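View pics/c8.png

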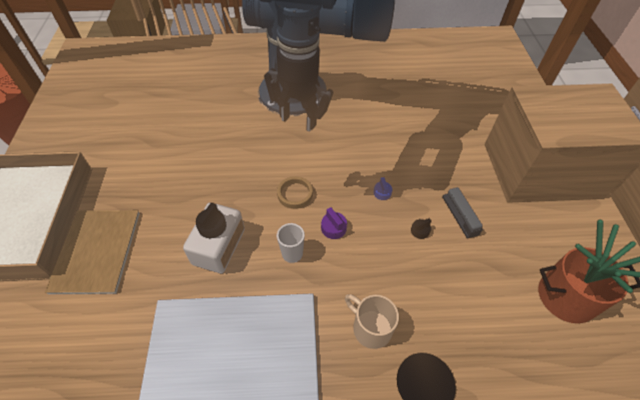

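```bash
python3 - <<'E'
from st import *
st(); print(manip.sign_off())
E
```

```text
t19.27 p [406.6  15.6 247.6] yaw -0.545 zax [ 0.027 -0.037 -0.999] F [ 0.2  0.3 -0.3] M [ 0.01 -0.02  0.  ] gap 0.603 q6 1.92
the job is handed in; nothing more can be done
None
```

The larger black cap is screwed home on the caddy's neck and released. I handed the job in at 19.3 s.

- **Pick-up and set-on:** I gripped the cap by its bar and set it on the neck with the bar along the caddy's long side. It touched with the TCP at 133.8 mm, against 134.2 mm expected.
- **Finding the thread:** I turned it anticlockwise under about 5 N. It dropped after about 78°, falling the full 9.5 mm to 124.3 mm.
- **Screwing down:** I turned it clockwise about 89°. It stopped at 119.6 mm, against 119.7 mm for home. I stopped turning when the torque rose to 0.66 N m.

**Last checks:** After release, both views show the cap on the neck with its bar up. The scene view shows the other objects where they were, and the gripper is clear with no force on it.

**What disagreed:** The tool leaned about 2° while screwing. The two cameras placed the neck about 4 mm apart, so I used a corrected average. I did not measure the final height from the pictures; it rests on the arm's pose and the force readings.

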